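# Lay the washed spice tins on their drying rests

### The job

The washed spice tins must dry: pick out the three colour-banded tins and lay each one on its side along the two rails of the drying rest of its own colour, middle over middle, so that it stays there without rolling off. Set each down gently, without dropping it, and leave the two plain steel tins and the glass jar where they are.

Things in the scene. Friction and masses are not known exactly. Their poses are not given: they have to be found in the camera images.
- tin_red_mid (a point): Centre of the red spice tin: a closed round steel cylinder, 48 mm in diameter and 100 mm long, with a broad red band around its middle (bare steel at both ends), 85 to 170 g, lying on its side on the table. The point lies on the tin's axis half-way along it (24 mm above the table at the start); its x axis runs along the tin. Loose; it rolls if pushed sideways.
- tin_yellow_mid (a point): Centre of the yellow spice tin: a closed round steel cylinder, 48 mm in diameter and 100 mm long, with a broad yellow band around its middle (bare steel at both ends), 85 to 170 g, lying on its side on the table. The point lies on the tin's axis half-way along it (24 mm above the table at the start); its x axis runs along the tin. Loose; it rolls if pushed sideways.
- tin_green_mid (a point): Centre of the green spice tin: a closed round steel cylinder, 48 mm in diameter and 100 mm long, with a broad green band around its middle (bare steel at both ends), 85 to 170 g, lying on its side on the table. The point lies on the tin's axis half-way along it (24 mm above the table at the start); its x axis runs along the tin. Loose; it rolls if pushed sideways.
- rest_red: The red drying rest, fixed to the table: a red base plate 124 mm (x) by 72 mm (y) by 12 mm high carrying two parallel aluminium rails, 108 mm long and 8 mm thick, that run along its x axis 32 mm apart (axis to axis), tops 24 mm above the table. Origin: centre of the base's underside, at table height; z up. A 48 mm tin lying in the trough between the rails has its axis 43 mm above the table and does not touch the base; set more than about 14 mm to one side it rolls off.
- rest_yellow: The yellow drying rest, fixed to the table: a yellow base plate 124 mm (x) by 72 mm (y) by 12 mm high carrying two parallel aluminium rails, 108 mm long and 8 mm thick, that run along its x axis 32 mm apart (axis to axis), tops 24 mm above the table. Origin: centre of the base's underside, at table height; z up. A 48 mm tin lying in the trough between the rails has its axis 43 mm above the table and does not touch the base; set more than about 14 mm to one side it rolls off.
- rest_green: The green drying rest, fixed to the table: a green base plate 124 mm (x) by 72 mm (y) by 12 mm high carrying two parallel aluminium rails, 108 mm long and 8 mm thick, that run along its x axis 32 mm apart (axis to axis), tops 24 mm above the table. Origin: centre of the base's underside, at table height; z up. A 48 mm tin lying in the trough between the rails has its axis 43 mm above the table and does not touch the base; set more than about 14 mm to one side it rolls off.
- plain_a_mid (a point): Centre of one of the two plain tins: same size and shape as the banded ones (48 mm diameter, 100 mm long, lying on its side, axis 24 mm above the table, x along the tin) but all bare steel with a thin dark ring near each end. Loose; to be left where it is.
- plain_b_mid (a point): Centre of one of the two plain tins: same size and shape as the banded ones (48 mm diameter, 100 mm long, lying on its side, axis 24 mm above the table, x along the tin) but all bare steel with a thin dark ring near each end. Loose; to be left where it is.
- jar_mid (a point): Centre of the glass jar standing upright with its blue screw lid, 64 mm in diameter, 85 mm high; the point is half-way up, 42 mm above the table. Loose; to be left where it is.
Things that resemble listed ones, but are neither listed nor needed, are in the scene too. Leave any orange look-alike of the part that bears tin_yellow_mid alone.

How it is judged:
At the end, for the whole second after the job is handed in: Each banded tin lies at rest and released in the trough between the two rails of the rest of its own colour: its middle within 15 mm of the rest's middle along the rails and 8 mm across them, its axis 38 to 48 mm above the table and within 0.2 rad of the rails' direction (x of tin_red_mid in the frame of rest_red between -0.015 and 0.015 m and y of tin_red_mid in the frame of rest_red between -0.008 and 0.008 m and z of tin_red_mid in the frame of rest_red between 0.038 and 0.048 m and angle between the x axis of tin_red and the x axis of rest_red, either way round below 0.2 rad and linear speed of each of tin_red, tin_yellow, tin_green below 0.02 m/s and angular speed of each of tin_red, tin_yellow, tin_green below 0.4 rad/s and x of tin_yellow_mid in the frame of rest_yellow between -0.015 and 0.015 m and y of tin_yellow_mid in the frame of rest_yellow between -0.008 and 0.008 m and z of tin_yellow_mid in the frame of rest_yellow between 0.038 and 0.048 m and angle between the x axis of tin_yellow and the x axis of rest_yellow, either way round below 0.2 rad and x of tin_green_mid in the frame of rest_green between -0.015 and 0.015 m and y of tin_green_mid in the frame of rest_green between -0.008 and 0.008 m and z of tin_green_mid in the frame of rest_green between 0.038 and 0.048 m and angle between the x axis of tin_green and the x axis of rest_green, either way round below 0.2 rad); the robot touches nothing.
It fails at once if a banded tin is dropped or thrown: it moves faster than 0.7 m/s (a fall of about 25 mm) while the fingers do not touch it ((contact force between the fingers and tin_red below 0.05 N and linear speed of tin_red above 0.7 m/s) or (contact force between the fingers and tin_yellow below 0.05 N and linear speed of tin_yellow above 0.7 m/s) or (contact force between the fingers and tin_green below 0.05 N and linear speed of tin_green above 0.7 m/s)).
It fails at once if a plain tin or the glass jar is moved by more than 30 mm (distance of any of plain_a_mid, plain_b_mid, jar_mid from where it was at the start of the episode above 0.03 m).
It also fails if it takes over 99 s, if anything falls off the work surface, if the arm or the gripper's body presses on something with over 40 N, if the wrist force passes 120 N, or if a joint passes its speed limit or range.

### The arm

A 7-joint arm with a two-finger parallel gripper is mounted at the origin on the work surface. World frame = base frame: x ahead of the robot, y to its left, z up, the work surface at z = 0. Lengths are in m, angles in rad, forces in N, time in s.
With the tool pointing down it reaches from about 0.4 to 0.9 m from the base axis. Payload 5.6 kg.
Tool frame: the origin (TCP) lies midway between the tips of the shut fingers; the grasp point (between the pads) lies 19 mm behind it; y points along the fingers, z is the direction in which the jaws open and shut, and the axes are right-handed (so a half turn about y gives the same grasp; the last joint's range is limited). The gripper opens to 92 mm and grips with 3 to 60 N. Pads are 20 mm wide; open, the fingers measure 128 mm over their backs; the gripper's body (75 mm by 189 mm) begins 69 mm behind the grasp point.
Start: joints at [1.267, 0.468, -0.012, 1.603, 0.006, 1.071, -0.056], TCP at [0.168, -0.628, 0.215] pointing down, gripper open.
Joint ranges: [-2.53, 2.53], [-0.31, 2.02], [-1.57, 1.55], [0.28, 2.44], [-1.29, 4.43], [0.15, 1.84], [-2.92, 2.92]. Speed limits (rad/s): [2.57, 2.57, 3.14, 3.14, 3.14, 3.14, 3.14].

### API

Orientations are given as a 3x3 rotation matrix whose columns are the frame's x, y, z axes.
In Python, from station import env, effector, solver, viewer, workorder, search_frame, tip_of gives the robot as it stands. Calls block until the motion is done:
- env.reach(position, orientation): joint-space move of the TCP to a pose.
- env.movel(position, frame=None, rate=0.15): straight line of the TCP; frame=None keeps the orientation; rate is the mean speed in m/s.
- env.goto_joints(angles): joint-space move.
- effector.release() and effector.grasp(squeeze=None): open the fingers fully, or close them until they stop; squeeze is the grip in N (None keeps the last).
- env.pause(seconds).
- solver.inverse_kinematics(position, orientation): joint angles nearest the present ones, or None.
- env.sense(): the state.
- viewer.read_camera(name): name is "scene" or "top" or "wrist"; returns (picture, depth): 480x640x3 uint8, red, green, blue; 480x640 float32, m along the optical axis (not along the pixel's ray), 0 where there is no reading.
- viewer.camera_info(name): a dict with "intrinsics" (3x3 intrinsics, pixels), "dist_coeffs" ([k1, k2, p1, p2, k3] as OpenCV has them; the pictures are not rectified), "eye" and "rotation" of the camera in the world; the wrist camera has in their place "T_tool_cam" (4x4, takes a point from camera to tool coordinates, whose origin is the TCP and whose axes are the tool frame's). Camera axes: x right, y up, looking along -z (the intrinsics and any distortion apply to the point x, -y, -z); pixel columns grow to the right and rows downward; lengths in m; the calibration is good to about 2 mm. A picture is of the moment at which its call begins: read the wrist's pose just before it. camera_info takes no time and is no camera call.
A pose or a line that the arm cannot do raises env.PlanningError and nothing moves.
- workorder.finish_job(): hands the job in, once; it reports no verdict.
Trained networks look in the newest picture that a camera, given by its name, has taken for a name from the list of things; names that differ only in an ending like _2 or _b are one class to them, and where a whole thing is asked for, a point or a joint stands for the part that bears it (a point fixed in the world has none). Each returns a list of dicts, best first, with "score" (0 to 1); they miss things now and then, are a little off and sometimes report something else, mostly with a low value. They report only what shows in the picture. A call takes as long as a camera call. They do not tell look-alikes from the thing itself.
- search_frame(camera, name): "at" ([x, y, z] in m, in world coordinates, good to about 4 mm: the middle of the surface that is visible of it).
- tip_of(camera, name): "at" ([x, y, z] in m, in world coordinates, good to about 4 mm: a listed point, or the origin of a listed thing).
The state is a dict: "t": time; "joint_positions": joint angles; "joint_velocities": joint speeds; "tau": joint torques, N m; "ee_pos": TCP position; "tcp_rot": TCP orientation; "wrist_force": force on the tool from outside, world axes, zero at the start; "moment": the same for the moment, N m; "gripper_width": finger opening in m.
Only numpy, scipy, OpenCV 4.12 (cv2) and the standard library are available. Lean on these libraries where they do the work, as an engineer would, in place of code of your own. Each camera call takes 0.05 s, during which the arm holds its last target. There are 200 camera calls.

## Working session

There is one attempt and no reset: what is moved stays moved. The work goes in short steps, each a Python script; the robot and the scene stay as the last script left them, time stands still between calls to the robot, and variables do not carry over. Pictures are saved under pics/ and viewed, about 12 in all and at most 16, crops included, and the job is handed in when it is done.

```bash
ls; mkdir -p pics; python3 - <<'E'
from station import env, effector, solver, viewer, workorder, search_frame, tip_of
import cv2,numpy as np
s=env.sense();print(s['t'],s['ee_pos'],s['tcp_rot'],s['gripper_width'])
for c in ['top','scene']:
    p,d=viewer.read_camera(c);cv2.imwrite(f'pics/{c}0.png',p[...,::-1]);i=viewer.camera_info(c);print(c,i)
    np.savez(f'{c}0.npz',p=p,d=d)
    for n in ['tin_red_mid','tin_yellow_mid','tin_green_mid','rest_red','rest_yellow','rest_green','plain_a_mid','jar_mid']:
        print(n,[(np.round(r['at'],3).tolist(),round(r['score'],2)) for r in tip_of(c,n)])
print(viewer.camera_info('wrist'))
E
```

```text
pics
0.0 [ 0.16736399 -0.62747255  0.21365865] [[-9.66209075e-01 -5.85255162e-04  2.57758960e-01]
 [-2.57759590e-01  1.67508320e-03 -9.66207632e-01]
 [ 1.33710301e-04 -9.99998426e-01 -1.76933572e-03]] 0.09179995488818603
top {'intrinsics': array([[525.85728236,   0.        , 320.26924159],
       [  0.        , 525.85728236, 242.12509942],
       [  0.        ,   0.        ,   1.        ]]), 'dist_coeffs': array([-0.12716559,  0.        ,  0.        ,  0.        ,  0.        ]), 'eye': array([ 2.55546942e-01, -7.31023427e-04,  1.47233494e+00]), 'rotation': array([[-0.0052161 ,  0.98712962, -0.15983711],
       [-0.99997307, -0.00597404, -0.00426181],
       [-0.00516183,  0.15981057,  0.9871342 ]])}
tin_red_mid [([0.626, -0.221, 0.023], 0.76)]
tin_yellow_mid [([0.35, 0.018, 0.02], 0.91), ([0.3, 0.172, 0.024], 0.79), ([0.481, 0.255, 0.023], 0.74)]
tin_green_mid [([0.646, 0.02, 0.023], 0.78)]
rest_red [([0.509, 0.443, 0.003], 0.61)]
rest_yellow [([0.631, 0.227, -0.003], 0.89)]
rest_green [([0.394, -0.296, 0.001], 0.59)]
plain_a_mid [([0.357, 0.317, 0.027], 0.84)]
jar_mid [([0.514, -0.4
[... 967 characters left out ...]
 0.023], 0.78)]
jar_mid [([0.514, -0.439, 0.043], 0.6), ([0.634, 0.228, -0.0], 0.33)]
{'intrinsics': array([[365.31318225,   0.        , 312.36090252],
       [  0.        , 365.31318225, 235.65985872],
       [  0.        ,   0.        ,   1.        ]]), 'dist_coeffs': array([-0.03956865,  0.        ,  0.        ,  0.        ,  0.        ]), 'T_tool_cam': array([[-6.26118948e-04, -9.58400098e-01, -2.85427503e-01,
        -8.08947163e-02],
       [-1.02649072e-03,  2.85428025e-01, -9.58399598e-01,
        -1.70160041e-01],
       [ 9.99999277e-01, -3.07083464e-04, -1.16250070e-03,
        -3.10618516e-05],
       [ 0.00000000e+00,  0.00000000e+00,  0.00000000e+00,
         1.00000000e+00]])}
```

View pics/top0.png

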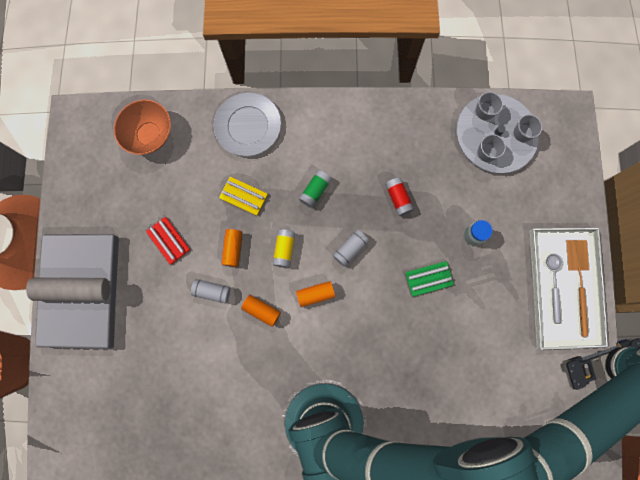

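View pics/scene0.png

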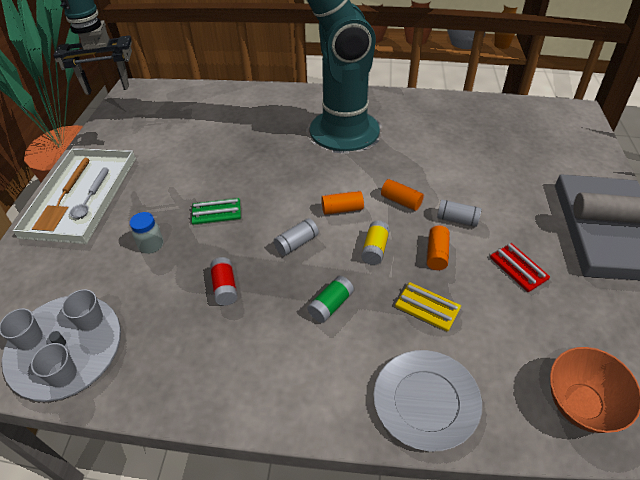

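The top picture shows red (399,197), green (315,189) and yellow (284,248) tins. Three plain orange look-alikes sit at (232,248), (261,310) and (316,294), and the plain steel tins at (210,291) and (352,248). The rests are red (168,240), yellow (244,196) and green (430,279). The scene picture agrees, so I'll measure poses from the coloured pixels and depth in both views.

```bash
cat > h.py <<'E'
from station import env, effector, solver, viewer, workorder, search_frame, tip_of
import cv2,numpy as np
def cloud(cam,p,d,pose=None):
    i=viewer.camera_info(cam);K=i['intrinsics']
    v,u=np.mgrid[0:480,0:640]
    n=cv2.undistortPoints(np.c_[u.ravel(),v.ravel()].astype(float).reshape(-1,1,2),K,i['dist_coeffs']).reshape(480,640,2)
    c=np.dstack([n[...,0]*d,-n[...,1]*d,-d])
    if cam=='wrist':
        T=i['T_tool_cam'];c=c@T[:3,:3].T+T[:3,3];return c@pose[1].T+pose[0]
    return c@i['rotation'].T+i['eye']
HUE={'red':[(0,6),(174,180)],'yellow':[(24,34)],'green':[(50,75)]}
def mask(p,col):
    h=cv2.cvtColor(p,cv2.COLOR_RGB2HSV);m=(h[...,1]>120)&(h[...,2]>50)
    return m&np.any([(h[...,0]>=a)&(h[...,0]<=b) for a,b in HUE[col]],0)
def look(cam):
    s=env.sense();p,d=viewer.read_camera(cam)
    return p,d,cloud(cam,p,d,(s['ee_pos'],s['tcp_rot']))
def rect(q):
    (c,(w,h),a)=cv2.minAreaRect((q[:,:2]*1000).astype(np.float32))
    if w<h: w,h,a=h,w,a+90
    return np.array(c)/1000,round(w),round(h),np.radians((a+90)%180-90)
E
python3 - <<'E'
from h import *
guess={'tin':{'red':(.624,-.22),'yellow':(.473,.11),'green':(.648,.021)},'rest':{'red':(.509,.441),'yellow':(.634,.228),'green':(.393,-.298)}}
C={c:(lambda z:(z['p'],z['d'],cloud(c,z['p'],z['d'])))(np.load(c+'0.npz')) for c in ['top','scene']}
for k in guess:
  for col,g in guess[k].items():
    allq=[]
    for c in C:
        p,d,X=C[c]
        near=(np.hypot(X[...,0]-g[0],X[...,1]-g[1])<.075)&(d>0)
        q=X[near&mask(p,col)]; r=rect(q)
        print(k,col,c,'colour',len(q),r,np.percentile(q[:,2],[2,50,98]).round(3))
        q=X[near&(X[...,2]>(.03 if k=='tin' else .018))]
        if len(q)>5: print('   high',len(q),rect(q),np.percentile(q[:,2],98).round(3))
E
```

```text
tin red top colour 376 (array([ 0.62290332, -0.22228983]), 63, 56, np.float64(0.40507762089298055)) [0.001 0.042 0.051]
   high 537 (array([ 0.62057507, -0.21845926]), 101, 45, np.float64(0.3750813722709821)) 0.051
tin red scene colour 494 (array([ 0.61820282, -0.22334436]), 81, 51, np.float64(0.3799211349199831)) [0.002 0.045 0.051]
   high 813 (array([ 0.62606573, -0.21840501]), 103, 46, np.float64(0.3706134534891834)) 0.05
tin yellow top colour 363 (array([0.47468103, 0.10765541]), 63, 46, np.float64(-0.1428567545618125)) [0.031 0.044 0.052]
   high 596 (array([0.47241769, 0.10762617]), 100, 47, np.float64(-0.1546204697289105)) 0.052
tin yellow scene colour 416 (array([0.47840076, 0.10947456]), 71, 48, np.float64(-0.15186716063593206)) [0.028 0.043 0.049]
   high 694 (array([0.47985217, 0.10947748]), 105, 48, np.float64(-0.1264460896086352)) 0.049
tin green top colour 343 (array([0.64400903, 0.01973761]), 61, 47, np.float64(-0.5737929705596763)) [0.029 0.043 0.051]
   high 562 (array([0.64330273, 0.01942593]), 101, 47, np.float64(-0.5599117760098563)) 0.051
tin green scene colour 
[... 792 characters left out ...]
, 53, np.float64(1.1398406697210752)) 0.028
rest yellow scene colour 1252 (array([0.6354812 , 0.22730907]), 127, 80, np.float64(1.185295103732384)) [0.003 0.011 0.015]
   high 392 (array([0.63589166, 0.22816769]), 115, 43, np.float64(1.1036132899385638)) 0.025
rest green top colour 756 (array([ 0.38780795, -0.29905389]), 124, 70, np.float64(-1.311843209055526)) [0.004 0.011 0.018]
   high 241 (array([ 0.38874976, -0.29893112]), 115, 62, np.float64(-1.376214342605777)) 0.028
rest green scene colour 639 (array([ 0.39544138, -0.29805533]), 124, 73, np.float64(-1.3273358490914395)) [0.005 0.011 0.015]
   high 255 (array([ 0.39479462, -0.29862506]), 114, 43, np.float64(-1.3285671449766807)) 0.026
```

```bash
cat >> h.py <<'E'
TIN={'red':(.623,-.219,.373),'yellow':(.476,.1085,-.145),'green':(.6465,.0205,-.567)}
REST={'red':(.505,.443,.66),'yellow':(.632,.228,1.13),'green':(.3915,-.2985,-1.33)}
def R(a):
    y=np.array([0,0,-1.]);z=np.array([-np.sin(a),np.cos(a),0]);return np.c_[np.cross(y,z),y,z]
def best(x,y,z,a):
    q0=env.sense()['joint_positions'];o=[]
    for k in (0,np.pi):
        q=solver.inverse_kinematics([x,y,z],R(a+k))
        if q is not None: o.append((np.abs(np.array(q)-q0).max(),k))
    return R(a+min(o)[1])
def measure(kind,col,g,name=None):
    p,d,X=look('wrist')
    if name: cv2.imwrite(f'pics/{name}.png',p[...,::-1])
    near=(np.hypot(X[...,0]-g[0],X[...,1]-g[1])<.075)&(d>0)
    q=X[near&mask(p,col)&(X[...,2]>.005)];z=np.percentile(q[:,2],[50,98]).round(3) if len(q) else None
    h=X[near&(X[...,2]>(.03 if kind=='tin' else .018))]
    rc=rect(q) if len(q)>20 else None; rh=rect(h) if len(h)>20 else None
    n=tip_of('wrist',f'tin_{col}_mid' if kind=='tin' else 'rest_'+col)
    print(kind,col,'t',round(env.sense()['t'],1),'colour',rc,z,'high',rh,'net',[(np.round(r['at'],3).tolist(),round(r['score'],2)) for r in n])
    return rc,rh
E
python3 - <<'E'
from h import *
for k,c in [('rest','green'),('tin','red'),('tin','green'),('rest','yellow'),('rest','red')]:
    g=(TIN if k=='tin' else REST)[c]
    env.reach([g[0],g[1],.18],best(g[0],g[1],.18,g[2]))
    measure(k,c,g,f'w_{k}_{c}')
E
```

```text
rest green t 2.5 colour (array([ 0.39182602, -0.29855939]), 123, 71, np.float64(-1.316980979430507)) [0.012 0.014] high (array([ 0.38219055, -0.28951288]), 123, 121, np.float64(-0.39460137766536774)) net [([0.396, -0.299, -0.0], 0.58)]
tin red t 3.7 colour (array([ 0.62478937, -0.21888406]), 64, 48, np.float64(0.3703030953536483)) [0.046 0.049] high (array([ 0.62420667, -0.21828374]), 138, 100, np.float64(-1.207922785092297)) net [([0.623, -0.216, 0.021], 0.69)]
tin green t 4.9 colour (array([0.64841339, 0.02063319]), 64, 47, np.float64(-0.5654120691882242)) [0.046 0.049] high (array([0.64746204, 0.01967812]), 138, 100, np.float64(1.0041685911480784)) net [([0.647, 0.022, 0.022], 0.94)]
rest yellow t 6.1 colour (array([0.62475879, 0.23116252]), 123, 117, np.float64(1.128610119404211)) [0.012 0.014] high (array([0.6208446 , 0.22089987]), 124, 121, np.float64(0.1698842110691315)) net [([0.634, 0.231, 0.003], 0.66)]
rest red t 7.2 colour (array([0.50539471, 0.44306177]), 124, 72, np.float64(0.6638723304817618)) [0.012 0.014] high (array([0.50234738, 0.42964236]), 122, 122, np.float64(0.06064469707257898)) net [([0.504, 0.443, 0.004], 0.88)]
```

View pics/w_rest_yellow.png

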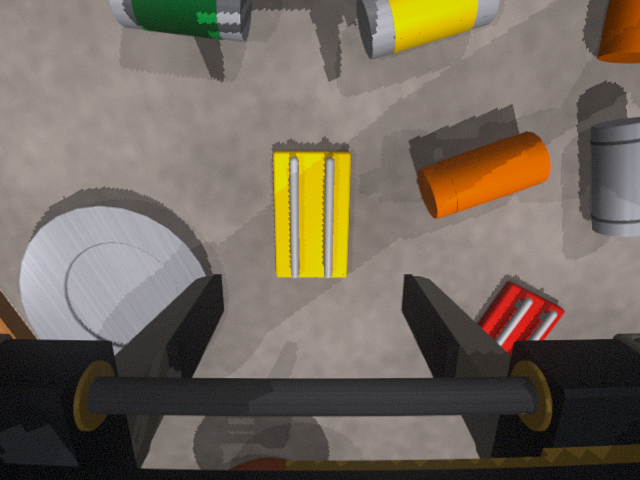

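The wrist view shows the yellow rest upright at (312,214). My mask had picked up the gold gripper bushes at (95,395) and (540,395), so I'll cut it at z<0.06 and re-measure. Then I'll pick and place yellow.

```bash
sed -i 's/q=X\[near&mask(p,col)&(X\[...,2\]>.005)\]/near\&=(X[...,2]<.06);q=X[near\&mask(p,col)\&(X[...,2]>.005)]/' h.py
cat >> h.py <<'E'
def do(col,rest):
    g=TIN[col]
    env.reach([g[0],g[1],.18],best(g[0],g[1],.18,g[2]))
    rc,_=measure('tin',col,g)
    if rc is not None and np.hypot(*(rc[0]-g[:2]))<.01 and abs(rc[1]-63)<6: g=(*rc[0],rc[3])
    elif rc is not None: print('using prior')
    M=best(g[0],g[1],.10,g[2])
    env.reach([g[0],g[1],.12],M)
    env.movel([g[0],g[1],.007],M)
    effector.grasp(15);print('width',env.sense()['gripper_width'])
    env.movel([g[0],g[1],.18],M)
    print('held',env.sense()['gripper_width'],env.sense()['wrist_force'].round(1))
    M=best(rest[0],rest[1],.18,rest[2])
    env.reach([rest[0],rest[1],.18],M)
    env.movel([rest[0],rest[1],.06],M)
    f0=env.sense()['wrist_force']
    env.movel([rest[0],rest[1],.027],M,rate=.04)
    s=env.sense();print('at rest',s['gripper_width'],s['ee_pos'].round(4),(s['wrist_force']-f0).round(1))
    effector.release();env.pause(.3)
    env.movel([rest[0],rest[1],.18],M)
    rc,rh=measure('tin',col,rest,'placed_'+col)
    if rc is not None:
        dx=np.array(rc[0])-rest[:2];c,s=np.cos(rest[2]),np.sin(rest[2])
        print('offset along/across mm',(1000*np.array([c*dx[0]+s*dx[1],-s*dx[0]+c*dx[1]])).round(1),'angle',rc[3]-rest[2],env.sense()['t'])
E
python3 - <<'E'
from h import *
g=REST['yellow'];env.reach([g[0],g[1],.18],best(g[0],g[1],.18,g[2]))
rc,_=measure('rest','yellow',g)
r=(*rc[0],rc[3]) if abs(rc[2]-72)<5 else (.634,.229,1.13)
print(r);do('yellow',r)
E
```

```text
rest yellow t 8.3 colour (array([0.63418066, 0.22696463]), 123, 72, np.float64(1.1265652111611937)) [0.012 0.013] high (array([0.63415155, 0.22715277]), 115, 40, np.float64(1.1242878089550123)) net [([0.632, 0.231, 0.004], 0.61)]
(np.float64(0.6341806640625), np.float64(0.22696463012695312), np.float64(1.1265652111611937))
tin yellow t 9.3 colour (array([0.47816418, 0.10903804]), 64, 47, np.float64(-0.16174442564487246)) [0.046 0.049] high (array([0.47790613, 0.10913738]), 100, 47, np.float64(-0.1594471828885701)) net [([0.308, 0.172, 0.025], 0.83), ([0.352, 0.02, 0.023], 0.82), ([0.479, 0.114, 0.023], 0.74), ([0.48, 0.255, 0.025], 0.72)]
width 0.04795237461722145
held 0.047431213746441346 [-0.5  0.2 -1.5]
at rest 0.04775602791718998 [0.6343 0.2272 0.0272] [-0.5  0.9 -0.2]
tin yellow t 17.8 colour (array([0.63412036, 0.22692313]), 122, 71, np.float64(1.1275059728162642)) [0.012 0.059] high (array([0.63370587, 0.2263204 ]), 100, 49, np.float64(1.1271198144582026)) net [([0.483, 0.256, 0.024], 0.91), ([0.637, 0.23, 0.043], 0.89)]
offset along/across mm [-0.1  0. ] angle 0.00094076165507051 17.8167
```

View pics/placed_yellow.png

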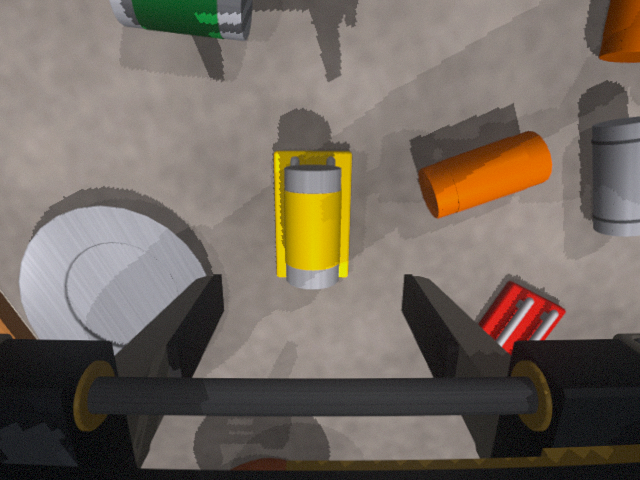

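The yellow tin lies in its trough at (313,226); the points above 30 mm put it within 1 mm of the rest's middle. The other two follow the same way.

```bash
sed -i 's/    if rc is not None:$/    if rh is not None:\n        rc=rh/' h.py
python3 - <<'E'
from h import *
do('green',(.3918,-.2986,-1.317))
do('red',(.5054,.4431,.664))
E
```

```text
tin green t 19.0 colour (array([0.64839954, 0.02063993]), 64, 47, np.float64(-0.5714075105922651)) [0.046 0.049] high (array([0.6483493 , 0.02099463]), 101, 47, np.float64(-0.5767260430262351)) net [([0.648, 0.02, 0.022], 0.72)]
width 0.047245692707348415
held 0.046981371411357754 [-0.5 -0.6 -0.5]
at rest 0.047360205214435 [ 0.392  -0.2987  0.0271] [ 0.5 -0.8 -0.9]
tin green t 28.1 colour (array([ 0.39173907, -0.29827753]), 122, 71, np.float64(-1.3177692085341433)) [0.012 0.059] high (array([ 0.3919136 , -0.29822949]), 100, 49, np.float64(-1.3136670416385532)) net [([0.393, -0.294, 0.043], 0.66)]
offset along/across mm [-0.3  0.2] angle 0.0033329583614467584 28.1083
tin red t 29.3 colour (array([ 0.62628424, -0.21839075]), 68, 48, np.float64(0.36212046632535255)) [0.046 0.049] high (array([ 0.62431836, -0.21898334]), 100, 47, np.float64(0.3654730532426261)) net [([0.622, -0.216, 0.021], 0.92)]
width 0.04763538418874542
held 0.04742390523531144 [ 0.4  0.  -1.9]
at rest 0.04751027765060241 [0.5055 0.4433 0.0272] [ 0.3  1.  -0. ]
tin red t 39.2 colour (array([0.50519754, 0.44291318]), 123, 72, np.float64(0.665579816214666)) [0.012 0.059] high (array([0.50390836, 0.44189133]), 100, 49, np.float64(0.664478798841)) net [([0.504, 0.445, 0.042], 0.95)]
offset along/across mm [-1.9 -0. ] angle 0.00047879884099999437 39.2333
```

View pics/placed_green.png

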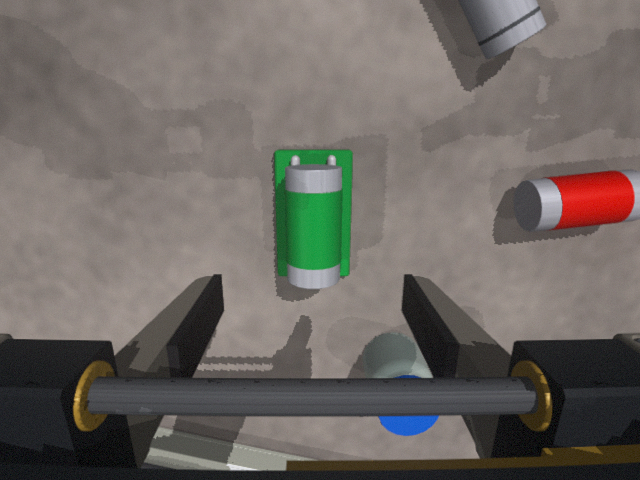

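View pics/placed_red.png

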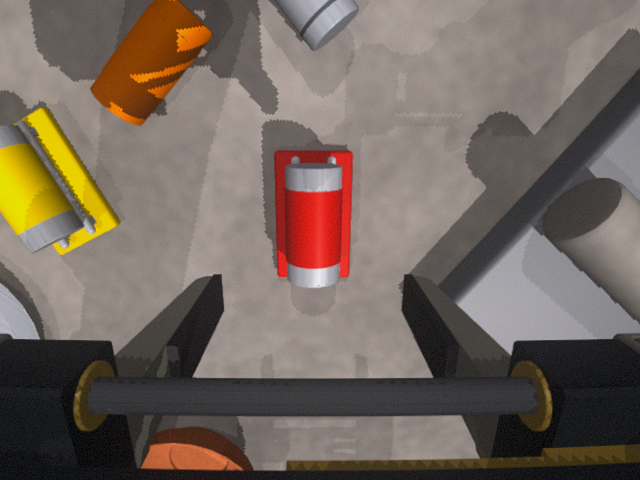

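Green (314,226) and red (314,225) both lie in their troughs, aligned with the rails. I'll take a last look from above, then hand in.

```bash
python3 - <<'E'
from h import *
s=env.sense();env.movel(s['ee_pos']+[0,0,.05])
p,d=viewer.read_camera('top');cv2.imwrite('pics/top1.png',p[...,::-1])
for n in ['plain_a_mid','jar_mid']: print(n,[(np.round(r['at'],3).tolist(),round(r['score'],2)) for r in tip_of('top',n)])
p0=np.load('top0.npz')['p']
for n,(u,v) in dict(plain1=(210,291),plain2=(352,248),jar=(481,231)).items():
    w=np.s_[v-20:v+20,u-22:u+22];print(n,'mean pixel diff',np.abs(p[w].astype(int)-p0[w]).mean().round(1))
print(env.sense()['t'])
E
```

```text
plain_a_mid [([0.357, 0.317, 0.022], 0.75)]
jar_mid [([0.512, -0.43, 0.042], 0.58), ([0.388, -0.297, 0.04], 0.21)]
plain1 mean pixel diff 18.0
plain2 mean pixel diff 46.2
jar mean pixel diff 15.2
39.8583
```

View pics/top1.png

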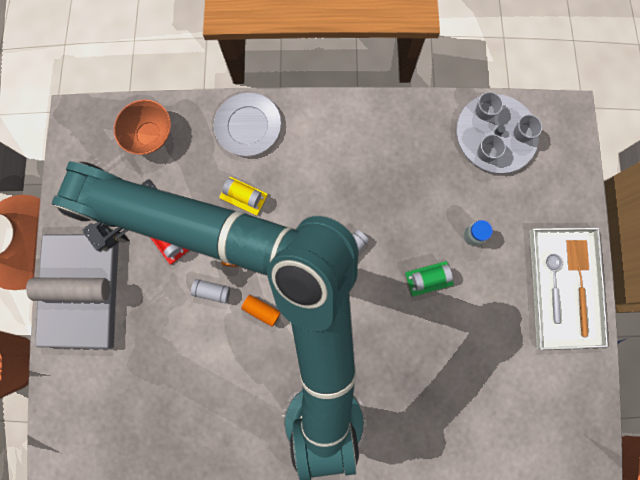

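The top view shows the yellow (244,193), green (430,279) and red (172,247) tins on their rests. The jar (481,231) and plain tin (210,291) have not moved, and the second plain tin (≈355,243) is hidden by the arm but where it was visible it has not shifted. The gripper is clear of everything, so I'm handing in.

```bash
python3 -c "
from h import *
workorder.finish_job();print(env.sense()['t'])"
```

```text
the job is handed in; nothing more can be done
the job is handed in; nothing more can be done
```

The red, yellow and green tins each lie in the trough of their own rest, and I handed the job in about 40 s into the 99 s limit; no verdict is reported.

- **Placement:** After each release the wrist camera's depth put each tin's middle within 2 mm of the rest's middle along the rails and 1 mm across. The angle was within 0.01 rad of the rails. The network put the tin centres at 42 to 43 mm above the table, against the expected 43 mm.
- **Setting down:** Each tin was lowered slowly to about 1 mm above contact before release, with no notable force change.
- **Things left alone:** In the last top picture the jar and one plain tin are where they started (network positions within about 5 mm). The second plain tin was mostly hidden by the arm. Its visible end was in place and nothing came near it at low height, but I did not measure it again. None of the orange look-alikes was touched.
- **Checks that disagreed:** My pixel-difference check was inconclusive: the shadows had changed, and the arm covered one of its windows. Early on, the top and scene cameras differed by about 6 mm, which the close wrist views settled. The first wrist reading of the yellow rest was spoiled by gripper parts in the colour mask, so I redid it.

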